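Roll-test an aluminium tube

ROBOT

A 6-joint arm with a two-finger parallel gripper is mounted at the origin on a cart in front of the work surface, level with it; the furniture and walls round the work are solid. World frame = base frame: x ahead of the robot, y to its left, z up, the work surface at z = 0. Lengths are in mm, angles in rad, forces in N, time in s.
With the tool pointing down it reaches from about 350 to 975 mm from the base axis. Payload 17.4 kg.
Tool frame: the origin (TCP) lies at the very end of the fingers, on their centre line; the grasp point (between the pads) lies 19 mm behind it (ctrl.tcp_to_grasp is the distance from the TCP to the grasp point, in mm); z points along the fingers, y is the line along which they close (so a half turn about z gives the same grasp; the last joint's range is limited). The gripper opens to 85 mm and grips with 20 to 120 N. Pads are 22 mm wide; open, the fingers measure 114 mm over their backs; the gripper's body (76 mm by 85 mm) begins 54 mm behind the grasp point. The pads swing forward as they close: fully open they stand 13 mm farther back than shut.
Start: joints at [-1.378, 0.116, 1.442, -0, 1.584, -0.038], TCP at [154.401, -657.11, 231.303] pointing down, gripper open.
Joint ranges: [-2.83, 2.83], [-0.83, 2.19], [0.07, 2.5], [-1.14, 4.28], [0.01, 3], [-2.97, 2.97]. Speed limits (rad/s): [1.89, 1.89, 2.22, 3.14, 3.14, 3.14].

INTERFACE

Orientations are given as a 3x3 rotation matrix whose columns are the frame's x, y, z axes.
In Python, from rig import ctrl gives the robot as it stands.
- The arm moves only by the tool arm_command, never from a script. Its argument "targets" is a list of rows, each an object of numbers: "claw": the opening in per cent of the stroke, from 0 (shut) to 100 (fully open); "dx", "dy", "dz": the shift along the tool's x, y, z in mm; "twist": the turn about the tool's z in degrees. In form: [{"claw": .., "dx": .., "dy": .., "dz": .., "twist": ..}, ...]. A call has 1 to 12 rows; each row is the pose to reach, as a shift and turn from the pose commanded when the call began, along the tool's axes at that moment; what a row does not reach only later rows make up. A row lasts 1/12 s, in which the tool goes at most 41.7 mm and 7.16 degrees, less where a joint would pass 70% of its speed; a pose out of reach is approached as far as the arm can. A call with a gripper value outside its range is refused whole. The fingers move at their own pace and stop on an object; the grip force is fixed at half the most. Time passes only in rows, so rows that repeat a pose let the fingers close. It gives the time, the measured TCP pose, the force, the opening and the grip force at its end, in the units of the state.
- ctrl.read_state(): the state, without advancing time (a new reading comes with each control period).
- ctrl.read_camera(name): name is "side" or "top"; returns the picture (480x640x3 uint8, red, green, blue); there is no depth.
- ctrl.camera_params(name): a dict with "camera_matrix" (3x3 intrinsics, pixels), "dist" ([k1, k2, p1, p2, k3] as OpenCV has them; the pictures are not rectified), "R" (3x3) and "t" (3): a world point X has camera coordinates R X + t. Camera axes: x right, y down, z forward; pixel columns grow to the right and rows downward; lengths in mm; the calibration is good to about 2 mm. A picture is of the moment at which its call begins. camera_params takes no time and is no camera call.
- ctrl.job_done(): hands the job in; it is judged then, once.
The state is a dict: "time_s": time; "joints": joint angles; "dq": joint speeds; "joint_torque": joint torques, N m; "tool_pos": TCP position; "orientation": TCP orientation; "ft_force": force on the tool from outside, world axes, zero at the start; "ft_torque": the same for the moment, N m; "finger_gap": opening from 0.0 (shut) to 1.0 (fully open); "grasp_force": force on a finger pad.
Only numpy, scipy, OpenCV 4.12 (cv2) and the standard library are available. Lean on these libraries where they do the work, as an engineer would, in place of code of your own. Each camera call takes 0.05 s, during which the arm holds its last target. There are 200 camera calls.

TASK

Roll-test the aluminium tube that lies in the yellow bay of the tester: lay it across both rails near the upper end of the ramp, at the yellow marks, and let go of it. If it rolls down into the blue catch pocket, leave it there; if it stays on the ramp, take it off and drop it in the aluminium pan. Leave the tube in the grey bay where it is.

Things in the scene. Friction and masses are not known exactly. Their poses are not given: they have to be found in the camera images.
- tube_a: Aluminium tube 120 mm long, a white plug (4 mm more) in each end, 40 g. Origin at its centre, y along it. Of the two tubes one is round (24 mm across) and rolls down the ramp; the other is crushed to a flat oval 30 mm wide, 14 mm high, and stays where it is laid on the ramp. Both start lying level, one in each bay of the tester; which is where changes.
- tube_b: Aluminium tube 120 mm long, a white plug (4 mm more) in each end, 40 g. Origin at its centre, y along it. Of the two tubes one is round (24 mm across) and rolls down the ramp; the other is crushed to a flat oval 30 mm wide, 14 mm high, and stays where it is laid on the ramp. Both start lying level, one in each bay of the tester; which is where changes.
- tester: Fixed roll tester on a plywood board; origin at table height under the middle of the ramp, x down the ramp, z up. Two aluminium rails 34 to 77 mm either side of y = 0 (gap open between them, 16 mm lips outside) fall 12 degrees from x = -140 (90 mm above the table) to x = 70 mm (45 mm). Blue catch pocket: x 72 to 145, y -76 to 76 mm, floor 11 mm, end wall 74 mm above the table.
- marks (a point): Where to let go: on the ramp's centre line, level with the rail surface (80 mm above the table) between the yellow marks on the two rails, 45 mm from the ramp's upper end. Axes as the tester's: the tube lies along y, with its centre over this point, so that it is 12 mm (round) or 7 mm (crushed) above it.
- yellow_bay (a point): Middle of the yellow bay, at seat height, 28 mm above the table; axes as the tester's, the tube lies along y. A pair of saddles 34 to 52 mm either side of the middle, with 8 mm cheeks 34 mm apart; open between them down to the board (8 mm). The like grey bay (the tube that waits) is 95 mm from it along +x or -x; which, changes.
- pan: fluted round aluminium pan with two wire handles, open at the top, fixed; 265 x 295 mm over the handles, mouth about 230 mm across (floor 200 mm, 4 mm thick), rim about 107 mm above the table, handles up to 144 mm. Origin at the centre of its underside; z up.

How it is judged:
By the outcome, as a careful person would: the job done as asked, in the order asked, and still so for the second after the job is handed in, with the robot touching nothing.
It also fails if it takes over 51 s, if anything falls off the work surface, if the arm or the gripper's body presses on something with over 40 N, if the wrist force passes 120 N, or if a joint passes its speed limit or range.

## Working session

There is one attempt and no reset: what is moved stays moved. The work goes in short steps, Python scripts to look and compute and a tool call to move; the robot and the scene stay as the last step left them, time stands still between calls to the robot, and variables do not carry over. Pictures are saved under pics/ and viewed, at most 10 in all, crops included, and the job is handed in when it is done.

Besides the shell and the picture viewer there is one more tool, called as name(argument=value, ...) on one line, values as JSON. arm_command: Moves the arm, as the interface text tells. Its arguments: {"type":"object","properties":{"targets":{"type":"array"}},"required":["targets"]}

```bash
mkdir -p pics; python3 - <<'E'
from rig import ctrl
import cv2
for n in("top","side"):
    cv2.imwrite(f"pics/{n}0.png",ctrl.read_camera(n)[:,:,::-1])
    p=ctrl.camera_params(n); print(n,p["camera_matrix"],p["dist"],p["R"],p["t"])
s=ctrl.read_state(); print(s["orientation"],s["tool_pos"],s["time_s"],s["finger_gap"],ctrl.tcp_to_grasp)
E
```

```text
top [[559.4117434    0.         320.52372085]
 [  0.         559.4117434  230.93464969]
 [  0.           0.           1.        ]] [-0.11328186  0.          0.          0.          0.        ] [[ 0.02029857 -0.99977225 -0.00658859]
 [-0.990986   -0.01924649 -0.13257575]
 [ 0.13241875  0.0092203  -0.99115098]] [ -39.69675827  520.83221221 1075.49165947]
side [[477.85761996   0.         318.56618023]
 [  0.         477.85761996 233.60302789]
 [  0.           0.           1.        ]] [-0.09935707  0.          0.          0.          0.        ] [[ 0.99662644 -0.08190197  0.00527384]
 [-0.04060261 -0.54787822 -0.83557219]
 [ 0.07132443  0.8325392  -0.54935535]] [-540.26049824   87.51202241 1114.05461615]
[[ 9.73490769e-01  2.28726220e-01 -1.98426159e-04]
 [ 2.28726303e-01 -9.73490241e-01  1.01474631e-03]
 [ 3.89331581e-05 -1.03323144e-03 -9.99999465e-01]] [ 154.35666034 -656.94979265  230.63183685] 0.1 0.9989250147006384 18.700000000000003
```

View pics/top0.png

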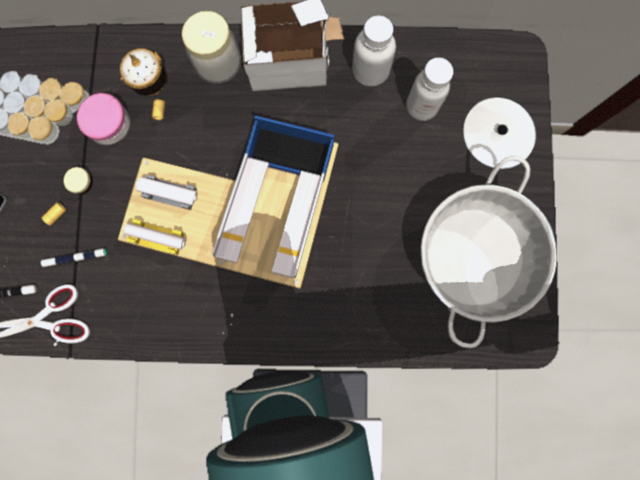

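View pics/side0.png

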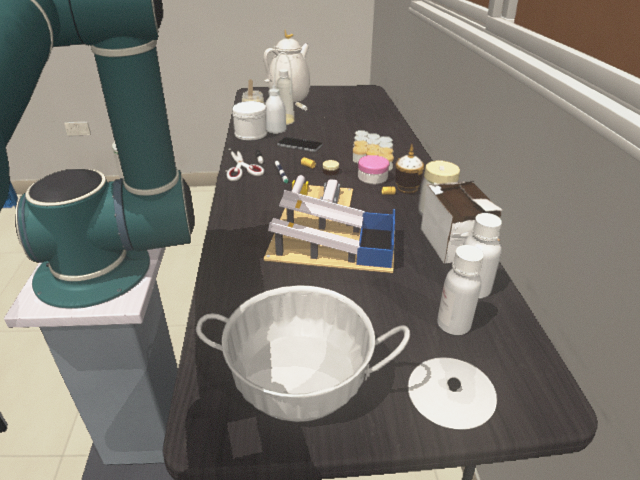

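The top view shows the yellow bay near (155,235), the grey bay near (167,190), the yellow marks near (231,238) and (278,255), and the pocket near (290,145). The pan is near (488,253). Next I'll zoom in.

```bash
python3 - <<'E'
import cv2
a=cv2.imread("pics/top0.png")[105:295,110:350]; cv2.imwrite("pics/topz.png",cv2.resize(a,(720,570),interpolation=cv2.INTER_CUBIC))
a=cv2.imread("pics/side0.png")[165:275,255:405]; cv2.imwrite("pics/sidez.png",cv2.resize(a,(750,550),interpolation=cv2.INTER_CUBIC))
E
```

```text
(no output)
```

View pics/topz.png

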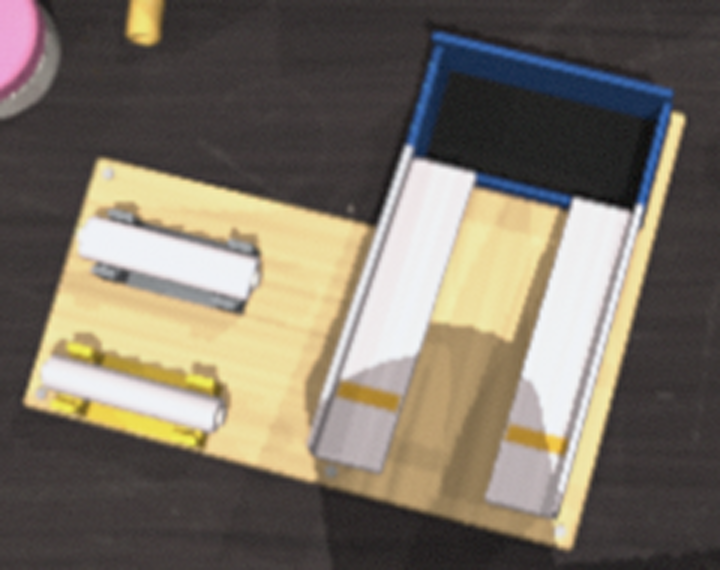

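View pics/sidez.png

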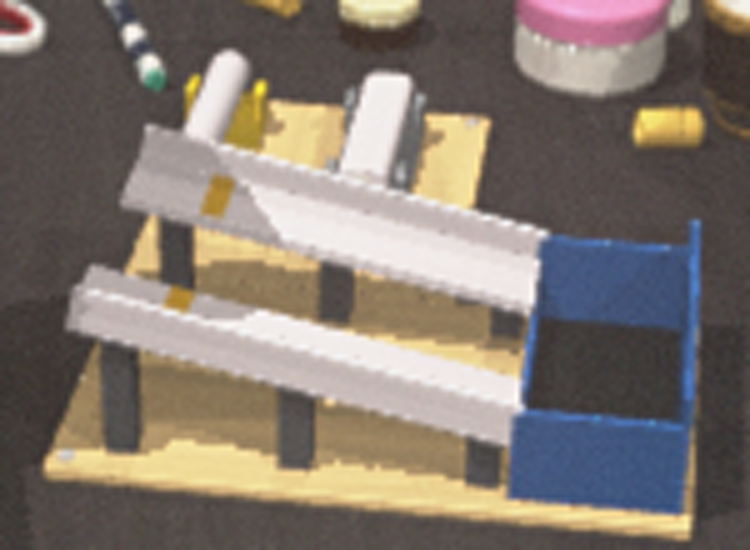

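The yellow-bay tube is in zoomed crop (45..225, 365..425). It looks narrower than the grey one, so it is probably the round one. Next I'll measure from masks and corners.

```bash
cat > h.py <<'E'
import cv2,numpy as np
from rig import ctrl
def ray(n,px,z):
    p=ctrl.camera_params(n);R=np.array(p["R"]);t=np.array(p["t"])
    u=cv2.undistortPoints(np.array([[px]],float),np.array(p["camera_matrix"]),np.array(p["dist"]))[0,0]
    c=-R.T@t;d=R.T@np.array([u[0],u[1],1]);return c+d*(z-c[2])/d[2]
E
python3 - <<'E'
from h import *
a=cv2.imread("pics/top0.png");hsv=cv2.cvtColor(a,cv2.COLOR_BGR2HSV)
np.set_printoptions(precision=1,suppress=True)
z=lambda x,y:((x+.5)/3-.5+110,(y+.5)/3-.5+105)
m=cv2.inRange(hsv,(12,170,90),(24,255,230));m[:230]=0;m[265:]=0;m[:,:215]=0;m[:,305:]=0
n,l,st,c=cv2.connectedComponentsWithStats(m)
M=[ray("top",c[i],80) for i in range(1,n) if st[i,4]>20];print("marks",c[1:],st[1:,4],M)
for k,(x,y) in dict(m1=(367,396),m2=(537,439)).items(): print(k,ray("top",z(x,y),80))
B=[ray("top",z(*q),8) for q in((100,160),(28,405),(570,548),(682,115))];print("board",B)
P=[ray("top",z(*q),74) for q in((434,36),(672,92))];print("pocket",P)
f=lambda d:np.degrees(np.arctan2(d[1],d[0]))
print("xdir",f(B[0]-B[1]),f(B[3]-B[2]),"ydir-90",f(B[1]-B[2])-90,f(P[0]-P[1])-90)
w=cv2.inRange(hsv,(0,0,150),(180,60,255))
for nm,(x0,x1,y0,y1),h in(("yel",(122,188,222,252),40),("grey",(132,200,170,212),35)):
    k=np.zeros_like(w);k[y0:y1,x0:x1]=w[y0:y1,x0:x1]
    n,l,st,c=cv2.connectedComponentsWithStats(k);i=1+st[1:,4].argmax()
    pts=np.argwhere(l==i)[:,::-1].astype(np.float32)
    W=np.array([ray("top",p,h)[:2] for p in pts],np.float32);r=cv2.minAreaRect(W);b=cv2.boxPoints(r)
    e=W-W.mean(0);v=np.linalg.svd(e,full_matrices=False)[2][0]
    print(nm,W.mean(0),r,f(v)%180-90)
rim=[ray("top",p,107) for p in((422,253),(555,253),(488,187),(488,322))];print("pan",rim)
E
```

```text
marks [[232.7 236.7]
 [286.1 250.7]
 [297.  253.3]] [60 44  6] [array([501.2, 137.5,  80. ]), array([476.5,  34.8,  80. ])]
m1 [501.1 138.8  80. ]
m2 [475.9  29.8  80. ]
board [array([672.5, 347.1,   8. ]), array([498.8, 386.4,   8. ]), array([410. ,  10.5,   8. ]), array([710.4, -59.6,   8. ])]
pocket [array([742.1, 106.1,  74. ]), array([706.2, -51.7,  74. ])]
xdir -12.74863992324935 -13.137113281962614 ydir-90 -13.288982392079532 -12.825351399173158
yel [504.8 305.3] ((504.99871826171875, 303.9006042480469), (131.3774871826172, 30.346418380737305), 80.174072265625) -13.011604
grey [596.  285.5] ((593.449951171875, 288.35821533203125), (131.99014282226562, 40.667884826660156), 76.08451843261719) -14.678459
pan [array([ 474.3, -218.4,  107. ]), array([ 478.6, -471.1,  107. ]), array([ 601.8, -344.9,  107. ]), array([ 349.3, -340.7,  107. ])]
```

Findings:
- Tester yaw is −13°, with the marks' midpoint at (488, 84). The mark spacing and the distance to the pocket both match the given sizes.
- The yellow-bay tube's centre is at about (505, 304), length 131 measured against 128 given.
- The grey tube is 93 mm away, against 95 given.

I'll start moving.

arm_command(targets=[{"claw":100,"dx":36,"dy":-26,"dz":0,"twist":-7},{"claw":100,"dx":72,"dy":-53,"dz":0,"twist":-14},{"claw":100,"dx":108,"dy":-80,"dz":0,"twist":-21},{"claw":100,"dx":144,"dy":-106,"dz":0,"twist":-28},{"claw":100,"dx":180,"dy":-133,"dz":0,"twist":-35},{"claw":100,"dx":216,"dy":-160,"dz":0,"twist":-42},{"claw":100,"dx":252,"dy":-186,"dz":0,"twist":-49},{"claw":100,"dx":288,"dy":-213,"dz":0,"twist":-56},{"claw":100,"dx":324,"dy":-240,"dz":0,"twist":-63.8},{"claw":100,"dx":360,"dy":-266,"dz":0,"twist":-63.8},{"claw":100,"dx":396,"dy":-293,"dz":0,"twist":-63.8},{"claw":100,"dx":430,"dy":-317,"dz":0,"twist":-63.8}])

```text
time_s: 1.1
tool_pos: [478.9, -274.1, 231.3]
orientation: [[0.224, 0.974, 0.0], [0.974, -0.224, -0.0], [-0.0, 0.0, -1.0]]
ft_force: [0.2, -0.7, 0.9]
finger_gap: 0.999
grasp_force: 0.0
```

arm_command(targets=[{"claw":100,"dx":40,"dy":-9,"dz":0,"twist":0},{"claw":100,"dx":80,"dy":-18,"dz":0,"twist":0},{"claw":100,"dx":120,"dy":-26,"dz":0,"twist":0},{"claw":100,"dx":160,"dy":-35,"dz":0,"twist":0},{"claw":100,"dx":200,"dy":-44,"dz":0,"twist":0},{"claw":100,"dx":240,"dy":-53,"dz":0,"twist":0},{"claw":100,"dx":280,"dy":-62,"dz":0,"twist":0},{"claw":100,"dx":320,"dy":-71,"dz":0,"twist":0},{"claw":100,"dx":360,"dy":-79,"dz":0,"twist":0},{"claw":100,"dx":400,"dy":-88,"dz":0,"twist":0},{"claw":100,"dx":440,"dy":-97,"dz":0,"twist":0},{"claw":100,"dx":480,"dy":-106,"dz":0,"twist":0}])

```text
time_s: 2.1
tool_pos: [481.9, 217.6, 231.2]
orientation: [[0.224, 0.975, 0.0], [0.975, -0.224, -0.0], [-0.0, 0.0, -1.0]]
ft_force: [1.0, -0.2, -0.1]
finger_gap: 1.0
grasp_force: 0.0
```

arm_command(targets=[{"claw":100,"dx":30,"dy":-6,"dz":20,"twist":0},{"claw":100,"dx":60,"dy":-13,"dz":40,"twist":0},{"claw":100,"dx":60,"dy":-13,"dz":70,"twist":0},{"claw":100,"dx":60,"dy":-13,"dz":80,"twist":0},{"claw":100,"dx":60,"dy":-13,"dz":80,"twist":0},{"claw":100,"dx":60,"dy":-13,"dz":80,"twist":0},{"claw":100,"dx":60,"dy":-13,"dz":80,"twist":0}])

```text
time_s: 2.68
tool_pos: [484.1, 276.4, 153.2]
orientation: [[0.226, 0.974, 0.002], [0.974, -0.226, 0.001], [0.001, 0.002, -1.0]]
ft_force: [0.2, -0.7, 0.6]
finger_gap: 0.999
grasp_force: 0.0
```

```bash
python3 - <<'E'
from h import *
for n,(x0,y0,w,hh),k in(("top",(100,150,220,160),3.5),("side",(220,110,180,130),4)):
    a=ctrl.read_camera(n)[:,:,::-1];cv2.imwrite(f"pics/{n}1.png",a);a=a[y0:y0+hh,x0:x0+w]
    globals()[n]=cv2.resize(a,(400,290))
cv2.imwrite("pics/both1.png",np.hstack([top,side]))
s=ctrl.read_state();print(s["tool_pos"],s["time_s"])
E
```

```text
[484.0933282  276.54075814 153.21450851] 2.7833
```

View pics/both1.png

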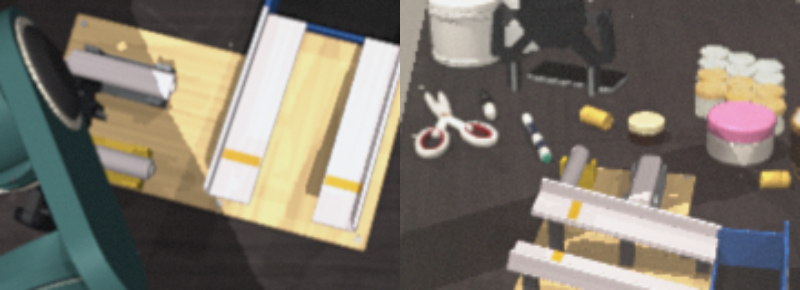

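The tube is still seated in the yellow bay, seen at crop (125,160). The arm lags its commanded pose by about (21, 27), so I'll correct for that and descend.

arm_command(targets=[{"claw":100,"dx":16,"dy":7,"dz":20,"twist":0},{"claw":100,"dx":31.5,"dy":14,"dz":45,"twist":0},{"claw":100,"dx":31.5,"dy":14,"dz":70,"twist":0},{"claw":100,"dx":31.5,"dy":14,"dz":90,"twist":0},{"claw":100,"dx":31.5,"dy":14,"dz":105,"twist":0},{"claw":100,"dx":31.5,"dy":14,"dz":118,"twist":0},{"claw":100,"dx":31.5,"dy":14,"dz":128,"twist":0},{"claw":100,"dx":31.5,"dy":14,"dz":133,"twist":0},{"claw":100,"dx":31.5,"dy":14,"dz":133,"twist":0},{"claw":100,"dx":31.5,"dy":14,"dz":133,"twist":0}])

```text
time_s: 3.62
tool_pos: [504.4, 304.6, 19.1]
orientation: [[0.225, 0.974, 0.001], [0.974, -0.225, 0.0], [0.001, 0.001, -1.0]]
ft_force: [0.1, -0.5, 1.1]
finger_gap: 1.003
grasp_force: 0.0
```

arm_command(targets=[{"claw":20,"dx":0,"dy":0,"dz":0,"twist":0},{"claw":20,"dx":0,"dy":0,"dz":0,"twist":0},{"claw":20,"dx":0,"dy":0,"dz":0,"twist":0},{"claw":20,"dx":0,"dy":0,"dz":0,"twist":0},{"claw":10,"dx":0,"dy":0,"dz":0,"twist":0},{"claw":10,"dx":0,"dy":0,"dz":0,"twist":0},{"claw":10,"dx":0,"dy":0,"dz":0,"twist":0},{"claw":10,"dx":0,"dy":0,"dz":0,"twist":0},{"claw":10,"dx":0,"dy":0,"dz":0,"twist":0}])

```text
time_s: 4.37
tool_pos: [504.2, 304.5, 18.7]
orientation: [[0.225, 0.974, 0.0], [0.974, -0.225, 0.0], [0.0, 0.0, -1.0]]
ft_force: [-1.3, -0.8, 6.2]
finger_gap: 0.258
grasp_force: 58.6
```

The gap is 22 mm at 59 N, which means the round tube is gripped. I'll lift it and carry it above the marks.

arm_command(targets=[{"claw":10,"dx":0,"dy":0,"dz":-15,"twist":0},{"claw":10,"dx":0,"dy":0,"dz":-40,"twist":0},{"claw":10,"dx":0,"dy":0,"dz":-70,"twist":0},{"claw":10,"dx":0,"dy":0,"dz":-100,"twist":0},{"claw":10,"dx":-30,"dy":5,"dz":-110,"twist":0},{"claw":10,"dx":-65,"dy":10,"dz":-110,"twist":0},{"claw":10,"dx":-100,"dy":16,"dz":-110,"twist":0},{"claw":10,"dx":-135,"dy":21,"dz":-110,"twist":0},{"claw":10,"dx":-170,"dy":27,"dz":-110,"twist":0},{"claw":10,"dx":-200,"dy":31,"dz":-110,"twist":0},{"claw":10,"dx":-219,"dy":34.5,"dz":-110,"twist":0},{"claw":10,"dx":-219,"dy":34.5,"dz":-110,"twist":0}])

```text
time_s: 5.37
tool_pos: [488.3, 80.4, 128.3]
orientation: [[0.227, 0.974, 0.0], [0.974, -0.227, -0.001], [-0.001, 0.0, -1.0]]
ft_force: [0.6, 0.1, -0.5]
finger_gap: 0.261
grasp_force: 58.8
```

arm_command(targets=[{"claw":10,"dx":0,"dy":0,"dz":10,"twist":0},{"claw":10,"dx":0,"dy":0,"dz":25,"twist":0},{"claw":10,"dx":0,"dy":0,"dz":38,"twist":0},{"claw":10,"dx":0,"dy":0,"dz":46,"twist":0},{"claw":10,"dx":0,"dy":0,"dz":46,"twist":0},{"claw":10,"dx":0,"dy":0,"dz":46,"twist":0}])

```text
time_s: 5.87
tool_pos: [488.3, 83.7, 81.8]
orientation: [[0.224, 0.975, -0.001], [0.975, -0.224, -0.0], [-0.0, -0.001, -1.0]]
ft_force: [1.1, -0.2, -0.3]
finger_gap: 0.261
grasp_force: 58.8
```

```bash
python3 - <<'E'
from h import *
for n,(x0,y0,w,hh),k in(("top",(180,100,200,200),3.5),("side",(240,150,180,135),4)):
    a=ctrl.read_camera(n)[:,:,::-1];cv2.imwrite(f"pics/{n}2.png",a);a=a[y0:y0+hh,x0:x0+w]
    globals()[n]=cv2.resize(a,(400,400 if n=="top" else 300))
side=np.vstack([side,np.zeros((100,400,3),np.uint8)])
cv2.imwrite("pics/both2.png",np.hstack([top,side]))
E
```

```text
(no output)
```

View pics/both2.png

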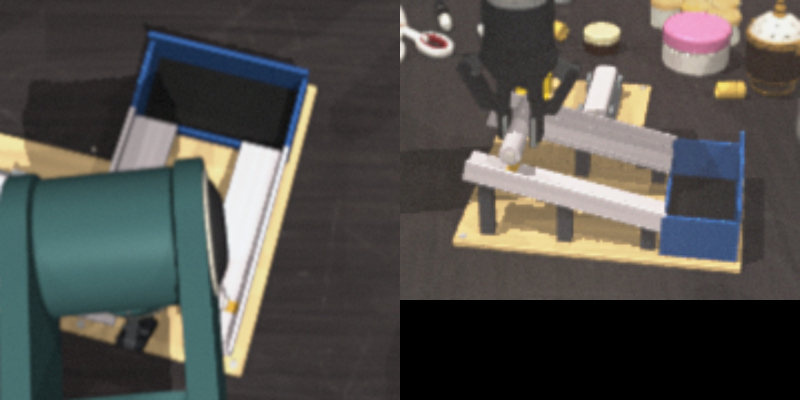

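The side view shows the tube level across both rails, its near end over the yellow mark at crop (510,155). I'll lower the last 10 mm.

arm_command(targets=[{"claw":10,"dx":0,"dy":0,"dz":4,"twist":0},{"claw":10,"dx":0,"dy":0,"dz":7,"twist":0},{"claw":10,"dx":0,"dy":0,"dz":9,"twist":0},{"claw":10,"dx":0,"dy":0,"dz":10,"twist":0},{"claw":10,"dx":0,"dy":0,"dz":10,"twist":0},{"claw":10,"dx":0,"dy":0,"dz":10,"twist":0}])

```text
time_s: 6.47
tool_pos: [488.5, 83.3, 72.3]
orientation: [[0.225, 0.974, -0.0], [0.974, -0.225, -0.0], [-0.0, -0.0, -1.0]]
ft_force: [0.1, 1.1, -0.6]
finger_gap: 0.261
grasp_force: 58.8
```

arm_command(targets=[{"claw":10,"dx":0,"dy":0,"dz":1.5,"twist":0},{"claw":10,"dx":0,"dy":0,"dz":1.5,"twist":0},{"claw":100,"dx":0,"dy":0,"dz":1.5,"twist":0},{"claw":100,"dx":0,"dy":0,"dz":1.5,"twist":0},{"claw":100,"dx":0,"dy":0,"dz":1.5,"twist":0},{"claw":100,"dx":0,"dy":0,"dz":-15,"twist":0},{"claw":100,"dx":0,"dy":0,"dz":-35,"twist":0},{"claw":100,"dx":0,"dy":0,"dz":-60,"twist":0},{"claw":100,"dx":0,"dy":0,"dz":-90,"twist":0},{"claw":100,"dx":0,"dy":0,"dz":-120,"twist":0},{"claw":100,"dx":0,"dy":0,"dz":-120,"twist":0},{"claw":100,"dx":0,"dy":0,"dz":-120,"twist":0}])

```text
time_s: 7.47
tool_pos: [489.1, 83.4, 193.9]
orientation: [[0.225, 0.974, 0.003], [0.974, -0.225, 0.0], [0.001, 0.003, -1.0]]
ft_force: [-0.1, 0.3, -0.9]
finger_gap: 1.001
grasp_force: 0.0
```

arm_command(targets=[{"claw":100,"dx":-20,"dy":-20,"dz":0,"twist":0},{"claw":100,"dx":-40,"dy":-40,"dz":0,"twist":0},{"claw":100,"dx":-70,"dy":-50,"dz":0,"twist":0},{"claw":100,"dx":-100,"dy":-50,"dz":0,"twist":0},{"claw":100,"dx":-130,"dy":-50,"dz":0,"twist":0},{"claw":100,"dx":-150,"dy":-50,"dz":0,"twist":0},{"claw":100,"dx":-150,"dy":-50,"dz":0,"twist":0},{"claw":100,"dx":-150,"dy":-50,"dz":0,"twist":0},{"claw":100,"dx":-150,"dy":-50,"dz":0,"twist":0},{"claw":100,"dx":-150,"dy":-50,"dz":0,"twist":0},{"claw":100,"dx":-150,"dy":-50,"dz":0,"twist":0},{"claw":100,"dx":-150,"dy":-50,"dz":0,"twist":0}])

```text
time_s: 8.47
tool_pos: [406.2, -51.0, 192.1]
orientation: [[0.223, 0.975, -0.0], [0.975, -0.223, 0.0], [0.0, -0.0, -1.0]]
ft_force: [0.5, 0.2, 0.3]
finger_gap: 1.001
grasp_force: 0.0
```

```bash
python3 - <<'E'
from h import *
for n,(x0,y0,w,hh),k in(("top",(110,90,240,240),3.5),("side",(240,150,180,135),4)):
    a=ctrl.read_camera(n)[:,:,::-1];cv2.imwrite(f"pics/{n}3.png",a);a=a[y0:y0+hh,x0:x0+w]
    globals()[n]=cv2.resize(a,(400,400 if n=="top" else 300))
side=np.vstack([side,np.zeros((100,400,3),np.uint8)])
cv2.imwrite("pics/both3.png",np.hstack([top,side]))
E
```

```text
(no output)
```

View pics/both3.png

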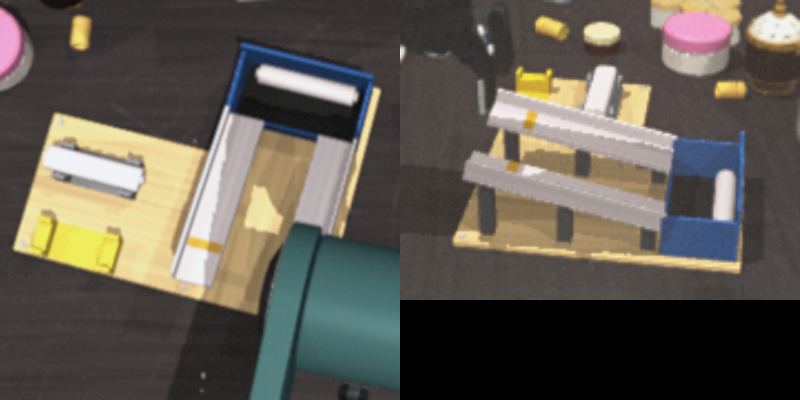

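The tube lies flat in the blue pocket (top crop (305,85), side crop (725,195)). The yellow bay is empty, the grey tube hasn't moved, and the arm is clear of everything.

```bash
python3 -c "
from rig import ctrl
print(ctrl.job_done())"
```

```text
the job is handed in; nothing more can be done
None
```

The tube from the yellow bay was the round one: let go at the marks, it rolled into the blue catch pocket and was left there, the grey-bay tube was not touched, and the job was handed in at about 8.6 s.

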